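# Clip the snap hook onto a lifting eye

## Task

Make the fixture plate that carries the black injector body ready for hoisting: take the snap hook out of its slotted stand by its black grip and press its sprung gate down onto the bar of that plate's lifting eye, until the bar is inside the hook and the gate has snapped shut behind it. Then let go, leaving the hook hanging on the bar.

Things in the scene. Friction and masses are not known exactly. Their poses are not given: they have to be found in the camera images.
- hook_grip (a point): Centre of the black grip block (36 mm along x, 14 thick along y, 30 high) on top of the loose steel snap hook, 150 g: a loop of 10 mm bar, 90 mm long (own x), 87 high, standing gate down in a slotted grey stand 34 mm high. Grasp from above, closing along y. z is up. Below this point: steel from 12 mm, the opening's top 22 mm, lower edge 99 mm.
- gate (a joint): Dark sprung gate in the hook's lower side, x -38 to +17 mm (hinge at -34; solid nose beyond +15). 0 shut; opens inward (up) to 1.25 rad at 1 to 3 N and springs back. A bar may press it at x -12 to +10, best 0: there the gate snaps shut behind the bar when the bar's centre is 50 mm below the grip's centre (42 mm at x = -12); at 26 mm the bar meets the steel.
- block_body_bar (a point): Middle of the right eye's level bar, 105 mm above the bench: a fixed inverted U of 8 mm steel bar, 50 mm between the legs, on a fixed plate (100 x 150 x 25 mm) whose other end carries a black injector body (top 77 mm above the bench). y runs along the bar; the hook's x must lie across it, either way round. The wrong plate is alike but carries a small upright steel bush.

How it is judged (in metres and radians):
At the end, for the whole second after the job is handed in: The bar's middle lies inside the hook's opening (within 36 mm along the hook, 18 to 88 mm below the grip's centre, within 35 mm of the hook's plane), on the plate with the injector body, and the gate is shut to within 0.12 rad; the hook hangs there released (x of block_body_bar in the frame of hook_grip between -0.036 and 0.036 m and z of block_body_bar in the frame of hook_grip between -0.088 and -0.018 m and y of block_body_bar in the frame of hook_grip between -0.035 and 0.035 m and value of joint gate below 0.12 rad); the robot touches nothing.
It also fails if it takes over 48 s, if anything falls off the work surface, if the arm or the gripper's body presses on something with over 40 N, if the wrist force passes 120 N, or if a joint passes its speed limit or range.

## Robot

A 6-joint arm with a two-finger parallel gripper is mounted at the origin on a cart in front of the work surface, level with it; the furniture and walls round the work are solid. World frame = base frame: x ahead of the robot, y to its left, z up, the work surface at z = 0. Lengths are in m, angles in degrees, forces in N, time in s.
With the tool pointing down it reaches from about 0.4 to 0.825 m from the base axis. Payload 7 kg.
Tool frame: the origin (TCP) lies between the finger pads; the fingertips stand 22 mm ahead of it and the grasp point (between the pads) lies 3 mm ahead of it; z points along the fingers, y is the line along which they close (so a half turn about z gives the same grasp; the last joint's range is limited). The gripper opens to 88 mm and grips with 3 to 60 N. Pads are 19 mm wide; open, the fingers measure 130 mm over their backs; the gripper's body (78 mm by 193 mm) begins 47 mm behind the grasp point.
Start: joints at [-58.092, 20.546, 0.682, 0, -70.136, -16.507], TCP at [0.179, -0.651, 0.249] pointing down, gripper open.
Joint ranges: [-176.03, 176.03], [-82.01, 121.73], [-58.28, 71.71], [-173.87, 95.51], [-174.79, -0.11], [-173.66, 173.66]. Speed limits (degrees/s): [136.94, 136.94, 172.46, 180, 180, 180].

## Interface

Orientations are given as [roll, pitch, yaw] about the fixed x, y, z axes, in that order (R = Rz(yaw) Ry(pitch) Rx(roll)).
In Python, from plant import ctrl gives the robot as it stands.
- The arm moves only by the tool apply_moves, never from a script. Its argument "targets" is a list of rows, each an object with "travel": the shift along the tool's x, y, z in mm, a list of three; "roll": the turn about the tool's z in degrees; "jaw": the finger opening in mm, from 0 to 87.6. In form: [{"travel": [tx, ty, tz], "roll": roll, "jaw": jaw}, ...]. A call has 1 to 10 rows; each row shifts and turns the commanded pose from where the row before left it, along the tool's axes as they then stand; what a row does not reach is not made up. A row lasts 1/10 s, in which the tool goes at most 50 mm and 8.59 degrees, less where a joint would pass 70% of its speed; a pose out of reach is approached as far as the arm can. A call with a gripper value outside its range is refused whole. The fingers move at their own pace and stop on an object; the grip force is fixed at half the most. Time passes only in rows, so rows that do not move let the fingers close. It gives the time, the measured TCP pose, the force, the opening and the grip force at its end, in the units of the state.
- ctrl.get_obs(): the state, without advancing time (a new reading comes with each control period).
- ctrl.snapshot(name): name is "scene" or "top"; returns the picture (420x560x3 uint8, red, green, blue); there is no depth.
- ctrl.calibration(name): a dict with "K" (3x3 intrinsics, pixels), "extrinsics" (4x4, takes a point from camera to world coordinates). Camera axes: x right, y down, z forward; pixel columns grow to the right and rows downward; lengths in m; the calibration is good to about 2 mm. A picture is of the moment at which its call begins. calibration takes no time and is no camera call.
- ctrl.close_job(): hands the job in; it is judged then, once.
The state is a dict: "clock": time; "joint_pos": joint angles; "qvel": joint speeds; "tau": joint torques, N m; "tool_pos": TCP position; "orientation": TCP orientation; "force": force on the tool from outside, world axes, zero at the start; "moment": the same for the moment, N m; "opening": finger opening in m; "gripper_force": force on a finger pad.
Only numpy, scipy, OpenCV 4.12 (cv2) and the standard library are available. Lean on these libraries where they do the work, as an engineer would, in place of code of your own. Each camera call takes 0.05 s, during which the arm holds its last target. There are 200 camera calls.

## Working session

There is one attempt and no reset: what is moved stays moved. The work goes in short steps, Python scripts to look and compute and a tool call to move; the robot and the scene stay as the last step left them, time stands still between calls to the robot, and variables do not carry over. Pictures are saved under pics/ and viewed, at most 10 in all, crops included, and the job is handed in when it is done.

Besides the shell and the picture viewer there is one more tool, called after "Request:" as name([rows], argument=value, ...), one row to a line, values as JSON. apply_moves: Moves the arm, as the interface text tells. Its arguments: {"type":"object","properties":{"targets":{"type":"array","items":{"type":"object","properties":{"travel":{"type":"array","items":{"type":"number"}},"roll":{"type":"number"},"jaw":{"type":"number"}}}}},"required":["targets"]}

```bash
mkdir -p pics; python3 - <<'E'
from plant import ctrl
import cv2
for n in("scene","top"):
    cv2.imwrite(f"pics/{n}0.png",ctrl.snapshot(n)[:,:,::-1]); c=ctrl.calibration(n); print(n,c["K"],c["extrinsics"])
o=ctrl.get_obs(); print(o["clock"],o["tool_pos"],o["orientation"],o["opening"])
E
```

```text
scene [[534.54332813   0.         274.8099475 ]
 [  0.         534.54332813 206.40188608]
 [  0.           0.           1.        ]] [[-0.89743825 -0.18977053  0.39823578  0.16902125]
 [-0.44111247  0.37593438 -0.81491909  0.86066867]
 [ 0.00493711 -0.90700633 -0.42108804  0.46108578]
 [ 0.          0.          0.          1.        ]]
top [[383.29461333   0.         287.50758835]
 [  0.         383.29461333 213.4815893 ]
 [  0.           0.           1.        ]] [[ 4.24926057e-04 -9.87115645e-01  1.60007886e-01  3.82062175e-01]
 [-9.99995626e-01 -8.87779371e-04 -2.82121538e-03  1.65453288e-01]
 [ 2.92691754e-03 -1.60005987e-01 -9.87111705e-01  9.48374302e-01]
 [ 0.00000000e+00  0.00000000e+00  0.00000000e+00  1.00000000e+00]]
0.1 [ 0.17912842 -0.6503932   0.2477343 ] [ 1.79916409e+02 -9.49939622e-03 -1.64604029e+02] 0.0877270926962796
```

View pics/scene0.png

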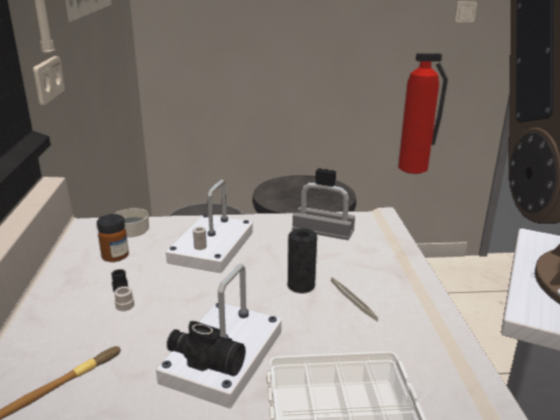

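View pics/top0.png

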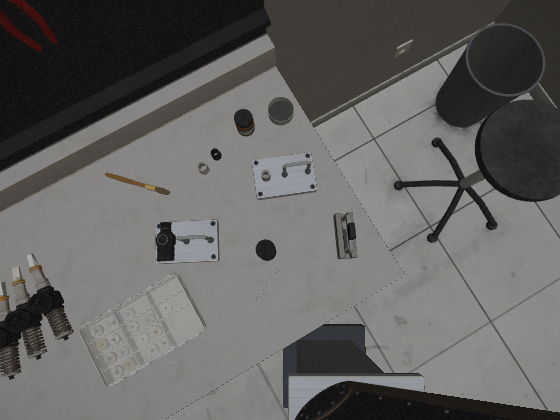

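The scene view shows the hook in its stand, grip at (326,177), with the injector plate in front and its eye at (232,290). In the top view the grip is at (350,231) and the injector plate's bar at about (195,239). Next I'll enlarge these.

```bash
python3 - <<'E'
import cv2,numpy as np
s=cv2.imread("pics/scene0.png");t=cv2.imread("pics/top0.png")
def c(i,x,y): return cv2.resize(i[y:y+75,x:x+100],(400,300),interpolation=cv2.INTER_CUBIC)
cv2.imwrite("pics/m1.png",np.vstack([np.hstack([c(s,275,160),c(s,185,255)]),np.hstack([c(t,300,200),c(t,140,205)])]))
E
```

```text
(no output)
```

View pics/m1.png

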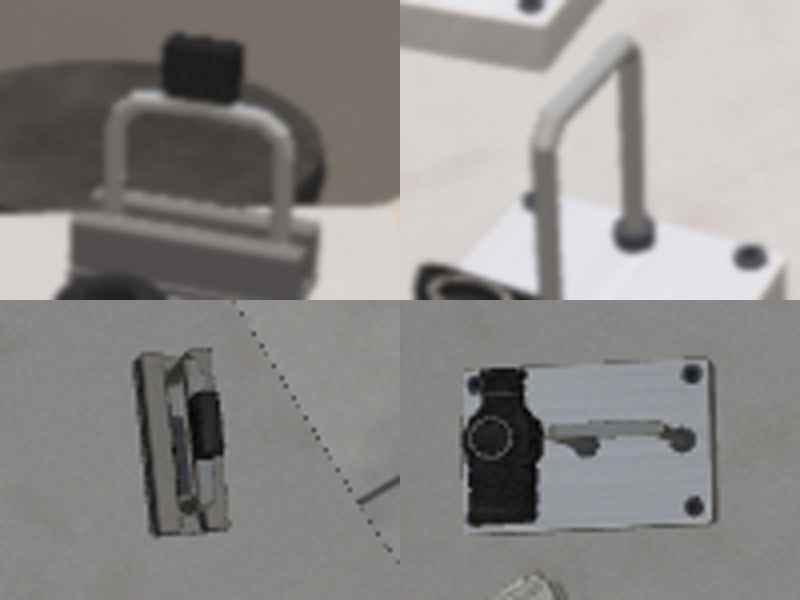

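```bash
cat > h.py <<'E'
from plant import ctrl
import numpy as np
def ray(n,p):
    c=ctrl.calibration(n);E=c["extrinsics"];d=E[:3,:3]@np.linalg.solve(c["K"],[p[0],p[1],1.]);return E[:3,3],d
def plane(n,p,z):
    o,d=ray(n,p);return o+d*(z-o[2])/d[2]
def tri(p,q):
    o,d=ray("scene",p);a,b=ray("top",q);t=np.linalg.lstsq(np.c_[d,-b],a-o,rcond=None)[0]
    u,v=o+t[0]*d,a+t[1]*b;return (u+v)/2,np.linalg.norm(u-v)
def proj(n,P):
    c=ctrl.calibration(n);E=c["extrinsics"];q=c["K"]@(E[:3,:3].T@(np.asarray(P)-E[:3,3]));return q[:2]/q[2]
E
python3 - <<'E'
from h import *
np.set_printoptions(precision=4,suppress=True)
print("grip",tri((325.8,177.2),(351.5,230.5)))
for m in ((135,55),(155,232),(210,48),(230,230)): print("stand",plane("top",(300+m[0]/4,200+m[1]/4),.034))
print("bar",tri((231.5,277.1),(191.5,237.5)))
for n,p in (("scene",(221.3,288)),("scene",(241.8,266.3)),("top",(177.5,238)),("top",(205.5,237))): print(n,plane(n,p,.105))
print("grip scene corners bottom at y", [plane("scene",p,.034) for p in ((293.5,214.5),(350,222))])
E
```

```text
grip (array([0.4794, 0.0211, 0.106 ]), np.float64(0.002547586077435368))
stand [0.5297 0.0511 0.034 ]
stand [0.4234 0.0412 0.034 ]
stand [0.5341 0.0056 0.034 ]
stand [ 0.4246 -0.0034  0.034 ]
bar (array([0.4654, 0.3757, 0.1011]), np.float64(0.00012017244556029156))
scene [0.4609 0.4071 0.105 ]
scene [0.4634 0.3531 0.105 ]
top [0.4638 0.4055 0.105 ]
top [0.4661 0.3439 0.105 ]
grip scene corners bottom at y [array([0.5267, 0.0504, 0.034 ]), array([0.4237, 0.033 , 0.034 ])]
```

Request:
apply_moves([
  {"travel": [-23.4, 28.4, 0], "roll": 0, "jaw": 87},
  {"travel": [-23.4, 28.4, 0], "roll": 0, "jaw": 87},
  {"travel": [-23.4, 28.4, 0], "roll": 0, "jaw": 87},
  {"travel": [-23.4, 28.4, 0], "roll": 0, "jaw": 87},
  {"travel": [-23.4, 28.4, 0], "roll": 0, "jaw": 87},
  {"travel": [-23.4, 28.4, 0], "roll": 0, "jaw": 87},
  {"travel": [-23.4, 28.4, 0], "roll": 0, "jaw": 87},
  {"travel": [-23.4, 28.4, 0], "roll": 0, "jaw": 87},
  {"travel": [-23.4, 28.4, 0], "roll": 0, "jaw": 87},
  {"travel": [-23.4, 28.4, 0], "roll": 0, "jaw": 87},
])

```text
clock: 1.1
tool_pos: [0.3295, -0.3134, 0.2484]
orientation: [180.0, -0.0, -164.6]
force: [1.5, -0.4, 0.9]
opening: 0.0867
gripper_force: 0.0
```

Request:
apply_moves([
  {"travel": [-23.4, 28.4, 0], "roll": 0, "jaw": 87},
  {"travel": [-23.4, 28.4, 0], "roll": 0, "jaw": 87},
  {"travel": [-23.4, 28.4, 0], "roll": 0, "jaw": 87},
  {"travel": [-23.4, 28.4, 0], "roll": 0, "jaw": 87},
  {"travel": [-23.4, 28.4, 0], "roll": 0, "jaw": 87},
  {"travel": [-23.4, 28.4, 0], "roll": 0, "jaw": 87},
  {"travel": [-23.4, 28.4, 0], "roll": 0, "jaw": 87},
  {"travel": [-23.4, 28.4, 0], "roll": 0, "jaw": 87},
  {"travel": [-23.4, 28.4, 0], "roll": 0, "jaw": 87},
  {"travel": [-23.4, 28.4, 0], "roll": 0, "jaw": 87},
])

```text
clock: 2.1
tool_pos: [0.4797, 0.0227, 0.2485]
orientation: [180.0, -0.0, -164.6]
force: [0.3, -0.4, 0.2]
opening: 0.0866
gripper_force: 0.0
```

Request:
apply_moves([
  {"travel": [0, 0, 10], "roll": 5.2, "jaw": 87},
  {"travel": [0, 0, 10], "roll": 5.2, "jaw": 87},
  {"travel": [0, 0, 0], "roll": 0, "jaw": 87},
  {"travel": [0, 0, 0], "roll": 0, "jaw": 87},
])

```text
clock: 2.5
tool_pos: [0.4795, 0.021, 0.2286]
orientation: [-180.0, -0.0, -174.8]
force: [0.6, 0.8, 0.4]
opening: 0.0868
gripper_force: 0.0
```

Request:
apply_moves([
  {"travel": [0, 0, 25], "roll": 0, "jaw": 87},
  {"travel": [0, 0, 25], "roll": 0, "jaw": 87},
  {"travel": [0, 0, 25], "roll": 0, "jaw": 87},
  {"travel": [0, 0, 20], "roll": 0, "jaw": 87},
  {"travel": [0, 0, 12], "roll": 0, "jaw": 87},
  {"travel": [0, 0, 10], "roll": 0, "jaw": 87},
  {"travel": [0, 0, 0], "roll": 0, "jaw": 60},
  {"travel": [0, 0, 0], "roll": 0, "jaw": 40},
])

```text
clock: 3.3
tool_pos: [0.48, 0.0211, 0.1121]
orientation: [180.0, 0.0, -175.0]
force: [1.0, -0.3, 0.1]
opening: 0.0765
gripper_force: 0.0
```

```bash
python3 - <<'E'
from plant import ctrl
import cv2,numpy as np
s=ctrl.snapshot("scene")[:,:,::-1];t=ctrl.snapshot("top")[:,:,::-1]
def c(i,x,y): return cv2.resize(i[y:y+150,x:x+100],(400,600),interpolation=cv2.INTER_CUBIC)
cv2.imwrite("pics/m2.png",np.hstack([c(s,275,110),c(t,300,150)]))
E
```

```text
(no output)
```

View pics/m2.png

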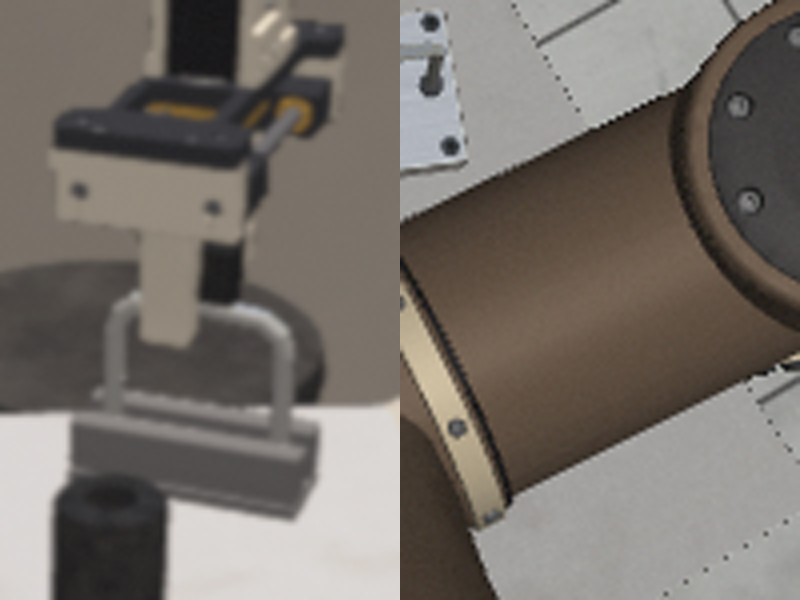

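Both fingers straddle the grip. The front fingertip is at about (317,195), so I'll check that against its projection.

```bash
python3 - <<'E'
from h import *
for y in (.059,.07,.08): print(proj("scene",(.48,y,.09)))
print(proj("scene",(.4794,.0225,.106)),proj("top",(.4794,.0225,.106)))
E
```

```text
[316.44975733 192.76494678]
[314.04778157 195.02388916]
[311.82338423 197.1158276 ]
[324.80444216 177.36930715] [351.06402415 231.04229508]
```

Request:
apply_moves([
  {"travel": [0, 0, 0], "roll": 0, "jaw": 20},
  {"travel": [0, 0, 0], "roll": 0, "jaw": 5},
  {"travel": [0, 0, 0], "roll": 0, "jaw": 5},
  {"travel": [0, 0, 0], "roll": 0, "jaw": 5},
  {"travel": [0, 0, 0], "roll": 0, "jaw": 5},
  {"travel": [0, 0, 0], "roll": 0, "jaw": 5},
  {"travel": [0, 0, 0], "roll": 0, "jaw": 5},
  {"travel": [0, 0, 0], "roll": 0, "jaw": 5},
  {"travel": [0, 0, 0], "roll": 0, "jaw": 5},
])

```text
clock: 4.3
tool_pos: [0.4796, 0.0211, 0.1116]
orientation: [-180.0, -0.0, -175.0]
force: [-0.3, -0.7, 0.3]
opening: 0.0137
gripper_force: 30.0
```

Request:
apply_moves([
  {"travel": [0, 0, -5], "roll": 0, "jaw": 5},
  {"travel": [0, 0, -10], "roll": 0, "jaw": 5},
  {"travel": [0, 0, -15], "roll": 0, "jaw": 5},
  {"travel": [0, 0, -20], "roll": 0, "jaw": 5},
  {"travel": [0, 0, -20], "roll": 0, "jaw": 5},
  {"travel": [0, 0, -20], "roll": 0, "jaw": 5},
  {"travel": [0, 0, -20], "roll": 0, "jaw": 5},
  {"travel": [0, 0, -20], "roll": 0, "jaw": 5},
  {"travel": [0, 0, -10], "roll": 0, "jaw": 5},
  {"travel": [0, 0, 0], "roll": -2.7, "jaw": 5},
])

```text
clock: 5.3
tool_pos: [0.4802, 0.0214, 0.2536]
orientation: [180.0, 0.2, -172.3]
force: [-0.4, -0.0, -2.3]
opening: 0.0138
gripper_force: 30.0
```

Request:
apply_moves([
  {"travel": [0, 0, 0], "roll": 5.4, "jaw": 5},
  {"travel": [0.2, 20, 0], "roll": 0, "jaw": 5},
  {"travel": [0.2, 44, 0], "roll": 0, "jaw": 5},
  {"travel": [0.2, 44, 0], "roll": 0, "jaw": 5},
  {"travel": [0.2, 44, 0], "roll": 0, "jaw": 5},
  {"travel": [0.2, 44, 0], "roll": 0, "jaw": 5},
  {"travel": [0.2, 44, 0], "roll": 0, "jaw": 5},
  {"travel": [0.2, 44, 0], "roll": 0, "jaw": 5},
  {"travel": [0.2, 44, 0], "roll": 0, "jaw": 5},
  {"travel": [0.2, 27, 0], "roll": 0, "jaw": 5},
])

```text
clock: 6.3
tool_pos: [0.4629, 0.3785, 0.2511]
orientation: [-180.0, -0.0, -177.6]
force: [0.4, -0.1, -1.6]
opening: 0.0137
gripper_force: 30.0
```

Request:
apply_moves([
  {"travel": [0, 0, 15], "roll": 0, "jaw": 5},
  {"travel": [0, 0, 10], "roll": 0, "jaw": 5},
  {"travel": [0, 0, 0], "roll": 0, "jaw": 5},
])

```text
clock: 6.6
tool_pos: [0.4626, 0.3746, 0.2246]
orientation: [-179.8, -0.2, -177.7]
force: [-0.7, 0.0, -2.1]
opening: 0.0136
gripper_force: 30.0
```

```bash
python3 - <<'E'
from plant import ctrl
import cv2
s=ctrl.snapshot("scene")[:,:,::-1]
cv2.imwrite("pics/m3.png",cv2.resize(s[130:355,130:330],(711,600*4//3*3//4*1),interpolation=cv2.INTER_CUBIC) if 0 else cv2.resize(s[155:355,130:330],(600,600),interpolation=cv2.INTER_CUBIC))
E
```

```text
(no output)
```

View pics/m3.png

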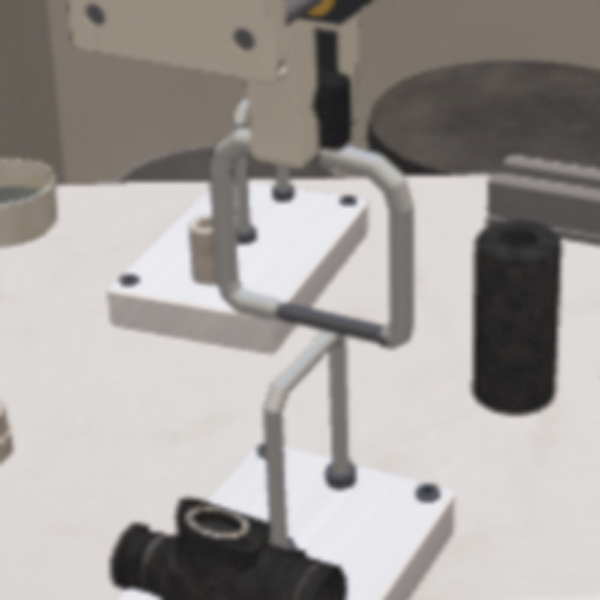

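The hook is held upright above the injector plate's bar. Its gate is on the right, spanning about (278,313) to (390,335) in the crop, and the nose is on the left. I'll compare these with the predicted positions.

```bash
python3 - <<'E'
from h import *
g=np.array([.4626,.3746,.2186]); a=np.radians(2.3)
for n,x,z in (("gate start",.016,-.094),("L",.040,-.06),("R",-.040,-.06),("Ltop",.04,-.03),("bot0",0,-.094)):
    P=g+np.array([x*np.cos(a),x*np.sin(a),z]); print(n,(proj("scene",P)-[130,155])*3)
print("bar mid",(proj("scene",(.464,.376,.105))-[130,155])*3)
for p in ((225,240),(401,270),(278,313)):
    o,d=ray("scene",(130+p[0]/3,155+p[1]/3)); P=o+d*(.3746-o[1])/d[1]; print(P-g)
E
```

```text
gate start [275.77977147 309.48103119]
L [221.11589275 225.0412706 ]
R [398.61884981 264.12852145]
Ltop [217.29067852 158.50595124]
bot0 [310.19981132 317.70673812]
bar mid [306.86714171 359.48357618]
[ 0.0395795   0.         -0.06757666]
[-4.18340566e-02 -5.55111512e-17 -6.13523386e-02]
[ 0.0153894   0.         -0.09585565]
```

Request:
apply_moves([
  {"travel": [-1.5, 0, 8], "roll": 0, "jaw": 5},
  {"travel": [0, 0, 8], "roll": 0, "jaw": 5},
  {"travel": [0, 0, 8], "roll": 0, "jaw": 5},
  {"travel": [0, 0, 8], "roll": 0, "jaw": 5},
  {"travel": [0, 0, 8], "roll": 0, "jaw": 5},
  {"travel": [0, 0, 8], "roll": 0, "jaw": 5},
  {"travel": [0, 0, 0], "roll": 0, "jaw": 5},
])

```text
clock: 7.35
tool_pos: [0.4641, 0.3751, 0.1768]
orientation: [-179.9, -0.1, -177.7]
force: [-2.4, -0.5, -0.6]
opening: 0.014
gripper_force: 30.0
```

Request:
apply_moves([
  {"travel": [0, 0, 6], "roll": 0, "jaw": 5},
  {"travel": [0, 0, 6], "roll": 0, "jaw": 5},
  {"travel": [0, 0, 6], "roll": 0, "jaw": 5},
  {"travel": [0, 0, 6], "roll": 0, "jaw": 5},
  {"travel": [0, 0, 6], "roll": 0, "jaw": 5},
  {"travel": [0, 0, 0], "roll": 0, "jaw": 5},
  {"travel": [0, 0, 0], "roll": 0, "jaw": 5},
])

```text
clock: 8.05
tool_pos: [0.4651, 0.3758, 0.1484]
orientation: [-180.0, -0.0, -177.7]
force: [0.7, -0.7, -1.1]
opening: 0.0138
gripper_force: 30.0
```

```bash
python3 - <<'E'
from plant import ctrl
import cv2
s=ctrl.snapshot("scene")[:,:,::-1]
cv2.imwrite("pics/m4.png",cv2.resize(s[180:330,155:305],(600,600),interpolation=cv2.INTER_CUBIC))
E
```

```text
(no output)
```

View pics/m4.png

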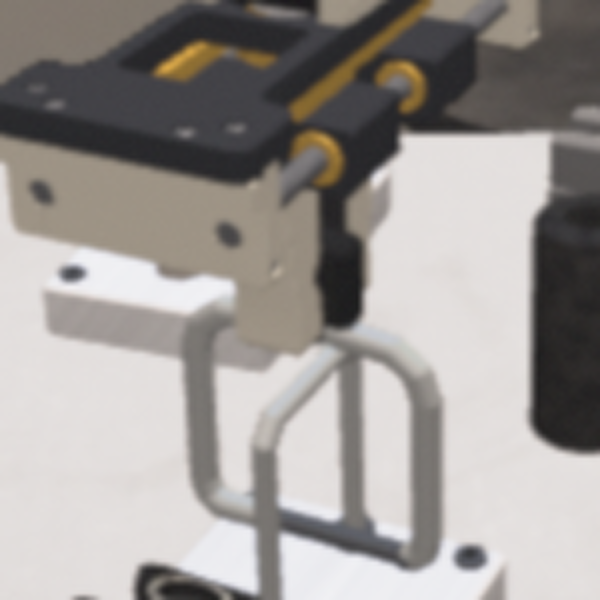

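The bar is inside the hook and the gate is closed again below it, a straight dark strip from (280,515) to (400,550). I'll lower it onto the bar, release and back off.

Request:
apply_moves([
  {"travel": [0, 0, 4], "roll": 0, "jaw": 5},
  {"travel": [0, 0, 3], "roll": 0, "jaw": 5},
  {"travel": [0, 0, 2], "roll": 0, "jaw": 5},
  {"travel": [0, 0, 0], "roll": 0, "jaw": 5},
  {"travel": [0, 0, 0], "roll": 0, "jaw": 5},
])

```text
clock: 8.6
tool_pos: [0.4651, 0.3758, 0.1395]
orientation: [-180.0, -0.0, -177.7]
force: [-0.6, 0.5, -1.5]
opening: 0.0139
gripper_force: 30.0
```

Request:
apply_moves([
  {"travel": [0, 0, 0], "roll": 0, "jaw": 20},
  {"travel": [0, 0, 0], "roll": 0, "jaw": 30},
  {"travel": [0, 0, 0], "roll": 0, "jaw": 87},
  {"travel": [0, 0, 0], "roll": 0, "jaw": 87},
  {"travel": [0, 0, 0], "roll": 0, "jaw": 87},
  {"travel": [0, 0, 0], "roll": 0, "jaw": 87},
  {"travel": [0, 0, 0], "roll": 0, "jaw": 87},
  {"travel": [0, 0, 0], "roll": 0, "jaw": 87},
  {"travel": [0, 0, 0], "roll": 0, "jaw": 87},
  {"travel": [0, 0, 0], "roll": 0, "jaw": 87},
])

```text
clock: 9.6
tool_pos: [0.465, 0.3758, 0.1395]
orientation: [-180.0, -0.0, -177.7]
force: [-0.6, 0.3, -0.4]
opening: 0.0849
gripper_force: 0.0
```

```bash
python3 - <<'E'
from plant import ctrl
import cv2
s=ctrl.snapshot("scene")[:,:,::-1]
cv2.imwrite("pics/m5.png",cv2.resize(s[180:330,155:305],(600,600),interpolation=cv2.INTER_CUBIC))
E
```

```text
(no output)
```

View pics/m5.png

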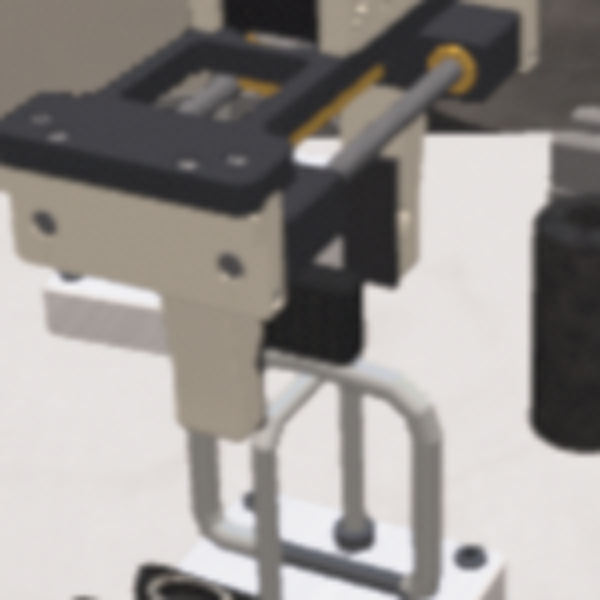

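The fingers are open and clear on both sides of the grip, and the hook hangs upright with its gate shut at (280,545) to (400,590). Next I'll raise the arm straight up.

Request:
apply_moves([
  {"travel": [0, 0, -5], "roll": 0, "jaw": 87},
  {"travel": [0, 0, -10], "roll": 0, "jaw": 87},
  {"travel": [0, 0, -20], "roll": 0, "jaw": 87},
  {"travel": [0, 0, -25], "roll": 0, "jaw": 87},
  {"travel": [0, 0, -25], "roll": 0, "jaw": 87},
  {"travel": [0, 0, -25], "roll": 0, "jaw": 87},
  {"travel": [0, 0, -15], "roll": 0, "jaw": 87},
  {"travel": [0, 0, 0], "roll": 0, "jaw": 87},
  {"travel": [0, 0, 0], "roll": 0, "jaw": 87},
  {"travel": [0, 0, 0], "roll": 0, "jaw": 87},
])

```text
clock: 10.65
tool_pos: [0.4647, 0.3755, 0.2639]
orientation: [-180.0, -0.0, -177.7]
force: [-0.4, 0.4, -0.2]
opening: 0.0869
gripper_force: 0.0
```

Request:
apply_moves([
  {"travel": [0, 0, 0], "roll": 0, "jaw": 87},
  {"travel": [0, 0, 0], "roll": 0, "jaw": 87},
  {"travel": [0, 0, 0], "roll": 0, "jaw": 87},
  {"travel": [0, 0, 0], "roll": 0, "jaw": 87},
  {"travel": [0, 0, 0], "roll": 0, "jaw": 87},
  {"travel": [0, 0, 0], "roll": 0, "jaw": 87},
  {"travel": [0, 0, 0], "roll": 0, "jaw": 87},
  {"travel": [0, 0, 0], "roll": 0, "jaw": 87},
])

```text
clock: 11.45
tool_pos: [0.465, 0.3758, 0.2646]
orientation: [180.0, 0.0, -177.7]
force: [0.3, -0.4, -0.5]
opening: 0.0869
gripper_force: 0.0
```

```bash
python3 - <<'E'
from plant import ctrl
import cv2
s=ctrl.snapshot("scene")[:,:,::-1]
cv2.imwrite("pics/m6.png",cv2.resize(s[180:355,145:320],(600,600),interpolation=cv2.INTER_CUBIC))
E
```

```text
(no output)
```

View pics/m6.png

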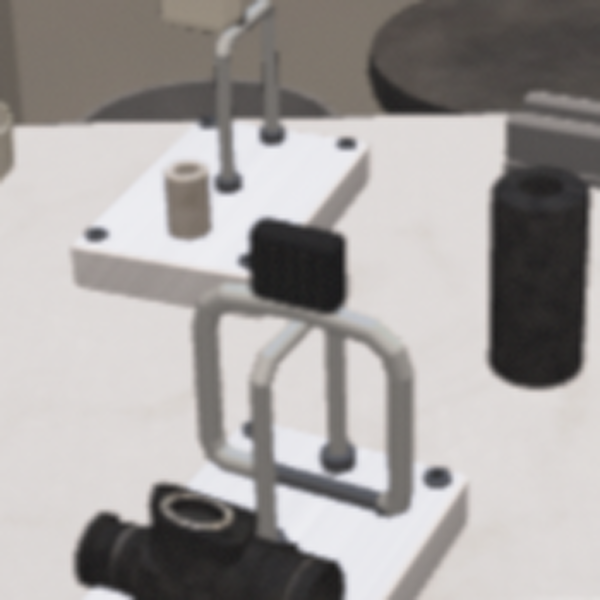

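The hook hangs free on the injector plate's bar, with its grip at (297,265), the gate shut and the gripper clear above. I'm handing the job in.

```bash
python3 -c "
from plant import ctrl
print(ctrl.close_job())"
```

```text
the job is handed in; nothing more can be done
None
```

The snap hook hangs released on the lifting-eye bar of the injector-body plate with its gate snapped shut and the gripper clear above; I handed the job in at about 11.5 s, and no verdict was returned.

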